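# Unclamp the whittled gnome

### The arm

A 6-joint arm with a two-finger parallel gripper is mounted at the origin on the work surface. World frame = base frame: x ahead of the robot, y to its left, z up, the work surface at z = 0. Lengths are in mm, angles in rad, forces in N, time in s.
With the tool pointing down it reaches from about 275 to 1000 mm from the base axis. Payload 8.4 kg.
Tool frame: the origin (TCP) lies midway between the tips of the shut fingers; the grasp point (between the pads) lies 19 mm behind it; z points along the fingers, y is the line along which they close (so a half turn about z gives the same grasp; the last joint's range is limited). The gripper opens to 85 mm and grips with 20 to 120 N. Pads are 22 mm wide; open, the fingers measure 114 mm over their backs; the gripper's body (76 mm by 85 mm) begins 54 mm behind the grasp point. The pads swing forward as they close: fully open they stand 13 mm farther back than shut.
Start: joints at [-1.302, 0.353, 1.633, -0, 1.155, -0.002], TCP at [167.187, -602.226, 231.281] pointing down, gripper open.
Joint ranges: [-2.63, 2.63], [-0.92, 2.1], [0.06, 2.66], [-1.3, 4.44], [0, 2.69], [-3.02, 3.02]. Speed limits (rad/s): [2.22, 2.22, 2.79, 3.14, 3.14, 3.14].

### API

Orientations are given as [roll, pitch, yaw] about the fixed x, y, z axes, in that order (R = Rz(yaw) Ry(pitch) Rx(roll)).
In Python, from rig import telemetry, optics, r gives the robot as it stands.
- The arm moves only by the tool play_rows, never from a script. Its arguments are lists of equal length, an entry for each row: "dp": the shift along the tool's x, y, z in units of 40 mm (1.0 is 40 mm), a list of three; "rot": the turn, a rotation vector about the tool's x, y, z in units of 6 degrees (1.0 is 6 degrees), a list of three. In form: {"dp": [[tx, ty, tz], ...], "rot": [[ax, ay, az], ...]}. A call has 1 to 5 rows; each row is the pose to reach, as a shift and turn from the pose commanded when the call began, along the tool's axes at that moment; what a row does not reach only later rows make up. A row lasts 1/12 s, in which the tool goes at most 41.7 mm and 7.16 degrees, less where a joint would pass 70% of its speed; a pose out of reach is approached as far as the arm can. A call with a gripper value outside its range is refused whole. "fingers" is the opening, from 0 (shut) to 1 (fully open), set as the call begins (left out, the last holds). The fingers move at their own pace and stop on an object; "grip_force" is the grip in N (left out, the last holds). Time passes only in rows, so rows that repeat a pose let the fingers close. It gives the time, the measured TCP pose, the force, the opening and the grip force at its end, in the units of the state.
- telemetry.sense(): the state, without advancing time (a new reading comes with each control period).
- optics.grab_frame(name): name is "scene" or "top" or "wrist"; returns a dict with "color" (384x512x3 uint8, red, green, blue), "mtx" (3x3 intrinsics, pixels), "R" (3x3) and "t" (3): a world point X has camera coordinates R X + t; the wrist camera has in their place "mount" (4x4, takes a point from camera to tool coordinates, whose origin is the TCP and whose axes are the flange's). Camera axes: x right, y down, z forward; pixel columns grow to the right and rows downward; lengths in mm; the calibration is good to about 2 mm. A picture is of the moment at which its call begins: read the wrist's pose just before it. There is no depth.
- r.sign_off(): hands the job in; it is judged then, once.
The state is a dict: "clock": time; "qpos": joint angles; "qvel": joint speeds; "joint_efforts": joint torques, N m; "eef_pos": TCP position; "tcp_rot": TCP orientation; "contact_force": force on the tool from outside, world axes, zero at the start; "wrist_torque": the same for the moment, N m; "opening": opening from 0.0 (shut) to 1.0 (fully open); "grasp_force": force on a finger pad.
Only numpy, scipy, OpenCV 4.12 (cv2) and the standard library are available. Lean on these libraries where they do the work, as an engineer would, in place of code of your own. Each camera call takes 0.05 s, during which the arm holds its last target. There are 200 camera calls.

### The job

The whittled gnome is shut in the carving clamp. Lift the clamp's draw-latch lever up and over, past upright, until its hook drops free of the pin; then swing the loose jaw well open, past half its travel. Lift the gnome out, stand it upright on the clear part of the green mat without dropping it, and leave the latch and jaw open and the other things on the bench undisturbed.

Things in the scene. Friction and masses are not known exactly. Their poses are not given: they have to be found in the camera images.
- clamp: wooden carving clamp fixed to the bench, base 200 x 240 mm. +x: from fixed to hinged jaw (the way it opens); +y: along the jaws, latch end to gnome end. Origin on the bench below the fixed jaw's inner face. In its frame, mm: fixed jaw x -60 to 0, y -110 to 120, top z 72; gap for the work x 0 to 46; hinged jaw when shut x 46 to 66, y -60 to 100, top z 108.
- lever_hinge (a point): the hinge pin of the steel latch lever, 28 mm above the fixed jaw's top at the latch end (clamp frame x -12, y -82, z 100 mm); its axis is the clamp's y.
- lever (a joint): angle of the latch lever, rad. 0 = latched: level, pointing to clamp -x; grows as its free end is lifted over towards +x: 1.57 upright, 2.2 stop (end then 178 mm above the bench). The sprung hook resists to about 0.4 rad (3 N at the grip), then helps; it comes off the pin near 1.55. Let go past upright, the lever falls on to its stop.
- lever_grip (a point): a point on the lever's paddle, 78 mm from lever_hinge and level with it when latched, behind the fixed jaw with nothing beneath but the base 80 mm below. The paddle is a steel flat 24 mm wide (along the clamp's y), 8 mm thick, reaching from 47 to 97 mm from lever_hinge; it moves with the lever.
- hook_tip (a point): top of the upturned lip at the end of the 90 mm steel hook that hangs on the lever; it catches behind the keeper pin. About 102 mm above the bench when latched, below 60 mm when dropped free.
- keeper (a point): middle of the keeper, a 10 mm steel pin that sticks out 36 mm from the latch end of the hinged jaw, parallel to the clamp's y; the hook runs under it.
- jaw (a joint): angle of the hinged jaw, rad. 0 = shut and upright, grows as its top swings to the clamp's +x and down; stop at 1.2. Stiff hinge: stays where it is left, about 3 to 5 N at the handle moves it once the hook is free.
- jaw_hinge (a point): point on the hinged jaw's hinge axis (clamp frame x 50, y 20, z 24 mm); the axis is parallel to the clamp's y.
- jaw_handle (a point): middle of the steel bail handle on top of the hinged jaw: a 12 mm round bar, 48 mm long along the clamp's y, 30 mm above the jaw's top edge, free beneath. With the jaw shut it lies 6 mm to +x and 10 mm to -y of jaw_hinge and 114 mm above it, and it swings about jaw_hinge.
- gnome_waist (a point): on the gnome's upright axis, 80 mm above its foot. Wooden figure 128 mm tall, 175 to 350 g: block plinth 43 (x) x 80 (y) x 44 mm high, then a round body 31 to 38 mm across (36 at the waist), pointed hat above 97 mm. In the clamp its foot is 18 mm above the bench, its axes are the clamp's, and a strip on the hinged jaw overlaps the plinth, so it lifts out only with that jaw open.
- mat_centre (a point): centre of the top of the green mat, 10 mm above the bench, on a plywood carving board. Mat 206 (x) x 186 (y) mm; wooden fences 45 and 30 mm high stand along the board's +x and +y edges. The sanding block lies in the corner between the fences; the rest is clear, the middle included.
- board: the carving board that carries the green mat, 220 x 200 mm, fixed to the bench; origin under its centre, x and y along its sides.
- sanding_block: bystander, to be left alone: cork sanding block 70 x 40 x 30 mm lying in the fenced corner of the mat.
- carving_knife: bystander, to be left alone: carving knife with a wooden handle, about 155 mm long.
- gouge: bystander, to be left alone: carving gouge with a wooden handle, about 200 mm long.
- blank_a: bystander, to be left alone: square wooden blank 130 x 50 x 50 mm.
- blank_b: bystander, to be left alone: wooden blank 100 x 60 x 40 mm.
- mallet: bystander, to be left alone: round wooden carver's mallet standing on its head, 220 mm tall, 72 mm across.
- beaker: bystander, to be left alone: open steel beaker 95 mm tall, 72 mm across.
Not all that is in view belongs to the job. What is shaped like the part that bears gnome_waist but black or red is not meant.

How it is judged:
By the outcome, as a careful person would: the job done as asked, in the order asked, and still so for the second after the job is handed in, with the robot touching nothing.
It also fails if it takes over 58 s, if anything falls off the work surface, if the arm or the gripper's body presses on something with over 40 N, if the wrist force passes 120 N, or if a joint passes its speed limit or range.

## Working session

There is one attempt and no reset: what is moved stays moved. The work goes in short steps, Python scripts to look and compute and a tool call to move; the robot and the scene stay as the last step left them, time stands still between calls to the robot, and variables do not carry over. Pictures are saved under pics/ and viewed, at most 10 in all, crops included, and the job is handed in when it is done.

Besides the shell and the picture viewer there is one more tool, called by a JSON object that holds its "name" and its "arguments", one argument or row to a line. play_rows: Moves the arm, as the interface text tells. Its arguments: {"type":"object","properties":{"dp":{"type":"array"},"rot":{"type":"array"},"fingers":{"type":"number"},"grip_force":{"type":"number"}},"required":["dp","rot"]}

```bash
mkdir -p pics; ls; python3 - <<'E'
from rig import telemetry, optics, r
import cv2,pickle,numpy as np
print(telemetry.sense())
fs={}
for n in("scene","top"):
    f=optics.grab_frame(n); fs[n]=f
    cv2.imwrite(f"pics/{n}0.png",cv2.resize(f["color"][:,:,::-1],(800,600),interpolation=cv2.INTER_CUBIC))
    print(n,f["mtx"],-f["R"].T@f["t"], f["R"])
pickle.dump(fs,open("f0.pkl","wb"))
E
```

```text
pics
{'clock': 0.0, 'qpos': array([-1.30239850e+00,  3.53626558e-01,  1.63412464e+00,  1.04280405e-05,
        1.15519849e+00, -2.41300750e-03]), 'qvel': array([-0.00039158, -0.00046422, -0.00031419,  0.00159112, -0.00096752,
        0.0008398 ]), 'joint_efforts': array([ 1.07389205e-03, -6.05252910e+01, -3.42060721e+01, -1.54683603e-04,
        9.35397518e-03,  4.59419323e-05]), 'eef_pos': array([ 167.06654704, -601.77088453,  230.57922583]), 'tcp_rot': array([-3.14023564e+00, -1.28091431e-05,  2.70806609e-01]), 'contact_force': array([ 0.19542939, -0.24005845, -0.29344185]), 'wrist_torque': array([ 0.01817246, -0.01038957,  0.011245  ]), 'grasp_force': 0.0, 'opening': 0.9968003589236691}
scene [[359.29856895   0.         256.2396896 ]
 [  0.         359.29856895 195.90473777]
 [  0.           0.           1.        ]] [1270.4491852     1.28020329 1198.74459913] [[ 0.04248723  0.99909374 -0.00255556]
 [ 0.82624997 -0.03657474 -0.562115  ]
 [-0.56169905  0.02177118 -0.82705513]]
top [[437.5467581    0.         257.22527753]
 [  0.         437.5467581  189.62164148]
 [  0.           0.           1.        ]] [ 442.18177055   50.32837402 1616.71399424] [[-0.00590574 -0.99996319  0.0062243 ]
 [-0.99790088  0.00549192 -0.06452655]
 [ 0.06449    -0.00659232 -0.99789658]]
```

View pics/scene0.png

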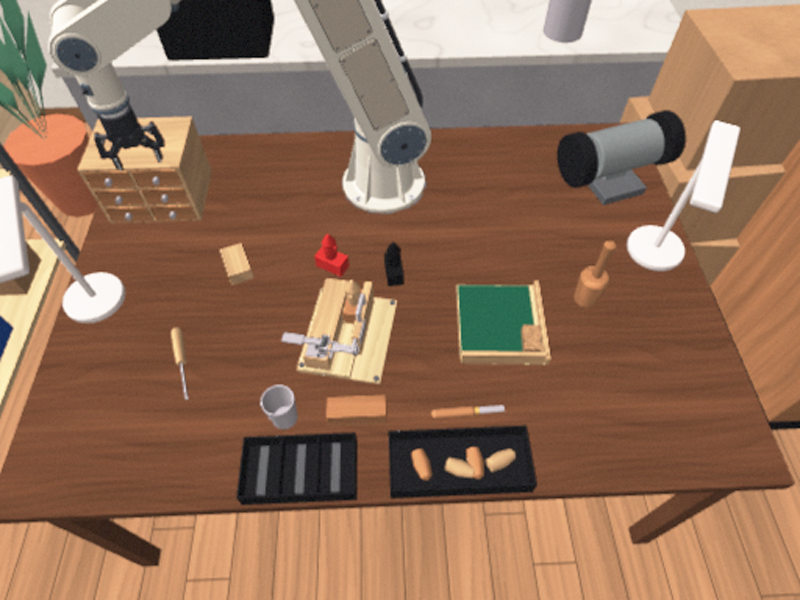

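View pics/top0.png

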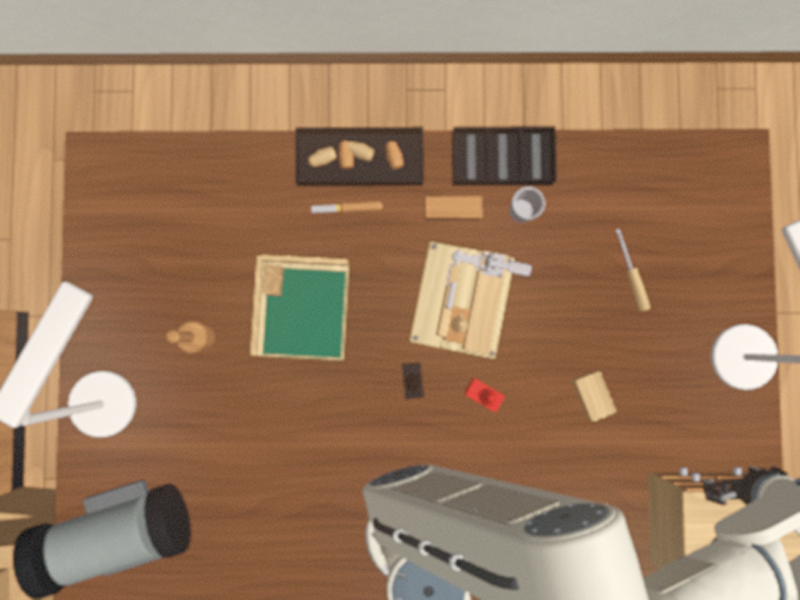

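The gnome candidates in the top view are the wooden one in the clamp at (457,322), a red one at (486,393) and a black one at (413,380). I choose the wooden one. Next I crop the clamp for a closer look.

```bash
python3 - <<'E'
import cv2,pickle,numpy as np
fs=pickle.load(open("f0.pkl","rb"))
T=fs["top"]["color"][150:235,155:345,::-1]   # x4.2
S=fs["scene"]["color"][170:250,180:360,::-1]
a=cv2.resize(T,None,fx=4,fy=4,interpolation=cv2.INTER_CUBIC)[:, :760]
b=cv2.resize(S,None,fx=4,fy=4,interpolation=cv2.INTER_CUBIC)
b=cv2.copyMakeBorder(b,0,0,0,a.shape[1]-b.shape[1],cv2.BORDER_CONSTANT)
im=np.vstack([a,b])[:600]; print(a.shape,b.shape)
# also full (660 tall) trimmed
cv2.imwrite("pics/crop1.png",im)
E
```

```text
(340, 760, 3) (320, 760, 3)
```

View pics/crop1.png

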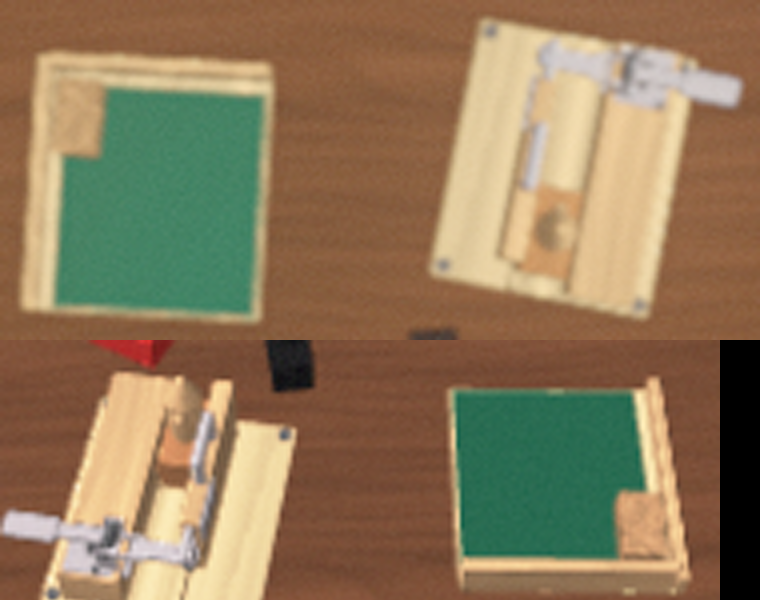

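The crop shows the wooden gnome in the clamp: plinth centre at crop (551,232), paddle end at (740,91) and handle at (537,155). The mat is clear, with the block in its upper-left corner. Next I fit the clamp and board poses.

```bash
cat > h.py <<'E'
import numpy as np,pickle
from scipy.optimize import least_squares
from scipy.spatial.transform import Rotation as Ro
def proj(f,X):
    c=np.atleast_2d(X)@f["R"].T+f["t"]; p=c@f["mtx"].T; return p[:,:2]/p[:,2:]
def place(p,X):
    c,s=np.cos(p[2]),np.sin(p[2]); X=np.atleast_2d(X)
    return np.c_[p[0]+c*X[:,0]-s*X[:,1],p[1]+s*X[:,0]+c*X[:,1],X[:,2]]
def ray(f,uv,z):
    d=f["R"].T@np.linalg.solve(f["mtx"],[uv[0],uv[1],1]); o=-f["R"].T@f["t"]
    return o+d*(z-o[2])/d[2]
E
python3 - <<'E'
from h import *
fs=pickle.load(open("f0.pkl","rb"));T=fs["top"];S=fs["scene"]
ct=lambda a:(np.array(a)+.5)/4-.5+[155,150]
cs=lambda a:(np.array(a)-[0,340]+.5)/4-.5+[180,170]
M=np.array([[-109,-82,104],[56,10,138],[0,120,72],[66,100,108]]);U=ct([[740,91],[537,155],[568,292],[500,257]])
MS=np.array([[-109,-82,104],[56,10,138],[0,120,72]][:2]);US=cs([[3,524],[202,447]])
f=lambda p:np.r_[(proj(T,place(p,M))-U).ravel(),(proj(S,place(p,MS))-US).ravel()]
s=least_squares(f,[500,0,1.5]);print(s.x,s.fun.round(1))
p=s.x
g=ray(T,ct([551,232]),62)
c,n=np.cos(p[2]),np.sin(p[2]);d=g[:2]-p[:2];print("gnome",g,"clamp",c*d[0]+n*d[1],-n*d[0]+c*d[1])
for n_,X in dict(grip=[-90,-82,100],hinge=[-12,-82,100],handle=[56,10,138],gn=[23,60,98],hook=[70,-82,102]).items(): print(n_,place(p,X)[0].round())
B=np.array([[-103,-93,10],[103,-93,10],[-103,93,10]]);V=ct([[252,314],[265,97],[57,305]])
VS=cs([[453,393],[461,556],[633,392]]);BS=np.array([[-103,-93,10],[103,-93,10],[-103,93,10]])
fb=lambda p:np.r_[(proj(T,place(p,B))-V).ravel(),(proj(S,place(p,BS))-VS).ravel()]
s=least_squares(fb,[600,200,0]);print("board",s.x,s.fun.round(1))
for n_,uv in dict(red=[486,393],black=[413,380],beaker=[528,204],blanka=[455,207]).items(): print(n_,ray(T,np.array(uv)*.64,50).round())
E
```

```text
[ 541.34474847 -121.85380612    1.36492915] [-0.4 -0.2 -0.5 -0.5 -0.2  0.2  0.1 -0.4 -0.7 -0.1 -0.3 -1.1]
gnome [477.86963421 -84.45375304  62.        ] clamp 23.63498161207732 69.77995231399956
grip [ 603. -227.  100.]
hinge [ 619. -150.  100.]
handle [543. -65. 138.]
gn [487. -87.  98.]
hook [636. -70. 102.]
board [ 5.09679238e+02  2.70584278e+02 -5.97208711e-02] [ 0.4  1.2  0.5 -0.5 -1.7  0.7 -0.5 -0.8 -0.3  2.3 -0.   0.1]
red [ 322. -150.   50.]
black [352.  16.  50.]
beaker [ 756. -254.   50.]
blanka [750. -84.  50.]
```

```bash
cat >> h.py <<'E'
P=np.array([541.3,-121.9,1.365]); MAT=np.array([509.7,270.6,-0.06])
def W(x,y,z): return place(P,[x,y,z])[0]
def down(yaw,tilt=0):  # tilt: about clamp +y (tool top leans to clamp +x)
    a=[-np.sin(P[2]),np.cos(P[2]),0]
    return Ro.from_rotvec(np.array(a)*tilt)*Ro.from_euler("xyz",[np.pi,0,yaw])
def delta(pos,R,name=""):
    from rig import telemetry
    s=telemetry.sense(); R0=Ro.from_euler("xyz",s["tcp_rot"])
    dp=R0.inv().apply(np.array(pos)-s["eef_pos"])/40; rv=np.degrees((R0.inv()*R).as_rotvec())/6
    print(name,"dp",dp.round(2),"rot",rv.round(2),"rows",max(np.linalg.norm(dp)*40/41.7,np.linalg.norm(rv)*6/7.16).round(1),"t",round(s["clock"],2),"q",s["qpos"].round(2))
E
python3 - <<'E'
from h import *
print(W(-90,-82,100)); delta(W(-90,-82,190),down(1.365),"above lever")
E
```

```text
[ 603.17847529 -226.75730445  100.        ]
above lever dp [13.01 -6.12  1.02] rot [-1.000e-02 -1.000e-02 -1.045e+01] rows 13.8 t 0.1 q [-1.3   0.35  1.63 -0.    1.16 -0.  ]
```

{"name": "play_rows", "arguments": {
  "dp": [
    [13.0,-6.1,1.0],
    [13.0,-6.1,1.0],
    [13.0,-6.1,1.0],
    [13.0,-6.1,1.0],
    [13.0,-6.1,1.0]
  ],
  "rot": [
    [0,0,-10.4],
    [0,0,-10.4],
    [0,0,-10.4],
    [0,0,-10.4],
    [0,0,-10.4]
  ],
  "fingers": 0.6,
  "grip_force": 40
}}

```text
clock: 0.52
eef_pos: [325.8, -465.3, 216.4]
tcp_rot: [-3.141, -0.0, 0.901]
contact_force: [0.9, -0.1, -0.2]
opening: 0.606
grasp_force: 0.0
```

```bash
python3 - <<'E'
from h import *
delta(W(-90,-82,190),down(1.365),"above lever")
E
```

```text
above lever dp [8.98 1.74 0.66] rot [-0.   -0.   -4.43] rows 8.8 t 0.52 q [-0.96  0.28  1.77  0.    1.09 -0.29]
```

Clipped rows work as hoped, so the rest goes in two calls.

{"name": "play_rows", "arguments": {
  "dp": [
    [9.0,1.75,0.65],
    [9.0,1.75,0.65],
    [9.0,1.75,0.65],
    [9.0,1.75,0.65],
    [9.0,1.75,0.65]
  ],
  "rot": [
    [0,0,-4.4],
    [0,0,-4.4],
    [0,0,-4.4],
    [0,0,-4.4],
    [0,0,-4.4]
  ]
}}

```text
clock: 0.93
eef_pos: [484.4, -330.6, 201.8]
tcp_rot: [-3.141, -0.0, 1.362]
contact_force: [1.3, -1.1, 0.4]
opening: 0.601
grasp_force: 0.0
```

```bash
python3 - <<'E'
from h import *
delta(W(-90,-82,190),down(1.365),"above lever")
E
```

```text
above lever dp [3.16 2.37 0.29] rot [-0.   -0.   -0.03] rows 3.8 t 0.93 q [-0.6   0.32  1.75 -0.    1.07 -0.39]
```

{"name": "play_rows", "arguments": {
  "dp": [
    [3.15,2.35,0.3],
    [3.15,2.35,0.3],
    [3.15,2.35,0.3],
    [3.15,2.35,0.3],
    [3.15,2.35,0.3]
  ],
  "rot": [
    [0,0,0],
    [0,0,0],
    [0,0,0],
    [0,0,0],
    [0,0,0]
  ]
}}

```text
clock: 1.35
eef_pos: [605.7, -224.9, 189.1]
tcp_rot: [3.141, -0.002, 1.36]
contact_force: [-1.4, 0.2, 0.3]
opening: 0.6
grasp_force: 0.0
```

```bash
python3 - <<'E'
from h import *
from rig import optics,telemetry
import cv2
s=telemetry.sense();f=optics.grab_frame("wrist");pickle.dump((s,f),open("w1.pkl","wb"))
im=f["color"][:,:,::-1].copy()
# predicted paddle corners projected
Tt=np.eye(4);Tt[:3,:3]=Ro.from_euler("xyz",s["tcp_rot"]).as_matrix();Tt[:3,3]=s["eef_pos"]
C=np.linalg.inv(Tt@f["mount"]);g=dict(R=C[:3,:3],t=C[:3,3],mtx=f["mtx"])
X=[W(x,y,104) for x in(-109,-59) for y in(-94,-70)]
for u in proj(g,X): cv2.drawMarker(im,tuple(int(v) for v in u.round()),(0,0,255),0,8)
print(proj(g,X).round());cv2.imwrite("pics/w1.png",im)
delta(W(-90,-82,78),down(1.365),"lever")
E
```

```text
[[268. 218.]
 [239. 218.]
 [268. 158.]
 [238. 158.]]
lever dp [-0.01 -0.01  2.78] rot [-0.01 -0.01 -0.05] rows 2.7 t 1.4 q [-0.36  0.42  1.63  0.    1.09 -0.15]
```

View pics/w1.png

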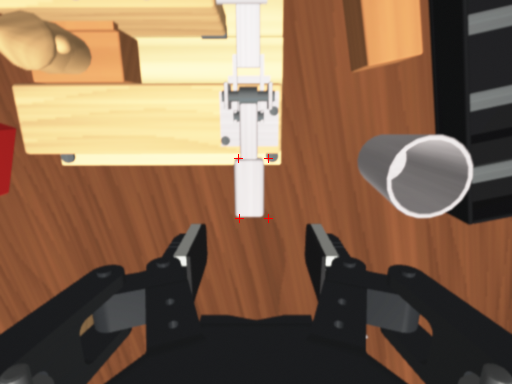

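The wrist view shows the paddle at (249,188), within 3 px of the prediction, and the beaker clear to the right at (435,175). I go down with a small shift.

{"name": "play_rows", "arguments": {
  "dp": [
    [0,-0.06,1.0],
    [0,-0.06,2.0],
    [0,-0.06,2.75],
    [0,-0.06,2.75],
    [0,-0.06,2.75]
  ],
  "rot": [
    [0,0,0],
    [0,0,0],
    [0,0,0],
    [0,0,0],
    [0,0,0]
  ]
}}

```text
clock: 1.82
eef_pos: [597.8, -228.9, 78.9]
tcp_rot: [-3.138, -0.0, 1.356]
contact_force: [-0.0, 0.7, 0.4]
opening: 0.6
grasp_force: 0.0
```

{"name": "play_rows", "arguments": {
  "dp": [
    [0,0,0],
    [0,0,0],
    [0,0,0],
    [0,0,0],
    [0,0,0]
  ],
  "rot": [
    [0,0,0],
    [0,0,0],
    [0,0,0],
    [0,0,0],
    [0,0,0]
  ],
  "fingers": 0.0,
  "grip_force": 40
}}

```text
clock: 2.23
eef_pos: [599.7, -229.4, 82.8]
tcp_rot: [3.14, 0.001, 1.357]
contact_force: [-5.6, -0.4, 7.4]
opening: 0.268
grasp_force: 39.2
```

```bash
python3 - <<'E'
from h import *
from rig import telemetry
s=telemetry.sense(); print(s["eef_pos"],s["opening"],s["grasp_force"],s["contact_force"])
# lever angle rows relative to current: tool stays partly vertical; tilt about clamp +y by frac*theta
R0=Ro.from_euler("xyz",s["tcp_rot"]); p0=s["eef_pos"]; off=19.
a=np.array([-np.sin(P[2]),np.cos(P[2]),0]); ex=np.array([np.cos(P[2]),np.sin(P[2]),0])
print("tool tilt axis",R0.inv().apply(a).round(2))
def pt(th,r=78): return ex*(-r*np.cos(th))+np.array([0,0,r*np.sin(th)])
g0=p0+R0.apply([0,0,-off])
for fr in (0,.3):
  for th in np.arange(.1,1.95,.1):
    R=Ro.from_rotvec(a*fr*th)*R0
    d=g0+pt(th)-pt(0)+R.apply([0,0,off])-p0
    print(fr,round(th,2),(R0.inv().apply(d)/40).round(2),(np.degrees((R0.inv()*R).as_rotvec())/6).round(2))
E
```

```text
[ 599.67883395 -229.40394078   82.7928365 ] 0.2680391810979432 39.19350206851959 [-5.55353214 -0.41566644  7.35227676]
tool tilt axis [-0.01 -1.   -0.  ]
0 0.1 [ 0.01  0.   -0.19] [0. 0. 0.]
0 0.2 [ 0.04  0.   -0.39] [0. 0. 0.]
0 0.3 [ 0.09  0.   -0.58] [0. 0. 0.]
0 0.4 [ 0.15 -0.   -0.76] [0. 0. 0.]
0 0.5 [ 0.24 -0.   -0.94] [0. 0. 0.]
0 0.6 [ 0.34 -0.   -1.1 ] [0. 0. 0.]
0 0.7 [ 0.46 -0.   -1.26] [0. 0. 0.]
0 0.8 [ 0.59 -0.   -1.4 ] [0. 0. 0.]
0 0.9 [ 0.74 -0.   -1.53] [0. 0. 0.]
0 1.0 [ 0.89 -0.01 -1.64] [0. 0. 0.]
0 1.1 [ 1.06 -0.01 -1.74] [0. 0. 0.]
0 1.2 [ 1.24 -0.01 -1.82] [0. 0. 0.]
0 1.3 [ 1.43 -0.01 -1.88] [0. 0. 0.]
0 1.4 [ 1.62 -0.01 -1.92] [0. 0. 0.]
0 1.5 [ 1.81 -0.01 -1.95] [0. 0. 0.]
0 1.6 [ 2.01 -0.01 -1.95] [0. 0. 0.]
0 1.7 [ 2.2  -0.02 -1.94] [0. 0. 0.]
0 1.8 [ 2.39 -0.02 -1.9 ] [0. 0. 0.]
0 1.9 [ 2.58 -0.02 -1.85] [0. 0. 0.]
0.3 0.1 [-0.    0.   -0.19] [-0.   -0.29 -0.  ]
0.3 0.2 [ 0.01  0.   -0.39] [-0.   -0.57 -0.  ]
0.3 0.3 [ 0.04  0.   -0.58] [-0.01 -0.86 -0.  ]
0.3 0.4 [ 0.1   0.   -0.76] [-0.01 -1.15 -0.  ]
0.3 0.5 [ 0.17 -0.   -0.94] [-0.01 -1.43 -0.  ]
0.3 0.6 [ 0.25 -0.   -1.11] [-0.01 -1.72 -0.  ]
0.3 0.7 [ 0.36 -0.   -1.27] [-0.02 -2.01 -0.  ]
0.3 0.8 [ 0.48 -0.   -1.41] [-0.02 -2.29 -0.  ]
0.3 0.9 [ 0.61 -0.   -1.55] [-0.02 -2.58 -0.  ]
0.3 1.0 [ 0.75 -0.   -1.66] [-0.02 -2.86 -0.  ]
0.3 1.1 [ 0.91 -0.01 -1.76] [-0.03 -3.15 -0.  ]
0.3 1.2 [ 1.07 -0.01 -1.85] [-0.03 -3.44 -0.  ]
0.3 1.3 [ 1.25 -0.01 -1.92] [-0.03 -3.72 -0.  ]
0.3 1.4 [ 1.42 -0.01 -1.96] [-0.03 -4.01 -0.01]
0.3 1.5 [ 1.6  -0.01 -1.99] [-0.04 -4.3  -0.01]
0.3 1.6 [ 1.79 -0.01 -2.  ] [-0.04 -4.58 -0.01]
0.3 1.7 [ 1.97 -0.01 -2.  ] [-0.04 -4.87 -0.01]
0.3 1.8 [ 2.15 -0.02 -1.97] [-0.04 -5.16 -0.01]
0.3 1.9 [ 2.32 -0.02 -1.92] [-0.05 -5.44 -0.01]
```

{"name": "play_rows", "arguments": {
  "dp": [
    [0.04,0,-0.39],
    [0.09,0,-0.58],
    [0.2,0,-0.85],
    [0.34,0,-1.1],
    [0.46,0,-1.26]
  ],
  "rot": [
    [0,0,0],
    [0,0,0],
    [0,0,0],
    [0,0,0],
    [0,0,0]
  ],
  "grip_force": 30
}}

```text
clock: 2.65
eef_pos: [603.6, -210.6, 132.3]
tcp_rot: [3.141, 0.001, 1.357]
contact_force: [-2.1, -4.0, -3.5]
opening: 0.267
grasp_force: 37.5
```

```bash
cat >> h.py <<'E'
def lever(offs=19.,ths=np.arange(1.,2.01,.1)):
    from rig import telemetry
    s=telemetry.sense(); R=Ro.from_euler("xyz",s["tcp_rot"]); g=s["eef_pos"]+R.apply([0,0,-offs])
    ex=np.array([np.cos(P[2]),np.sin(P[2]),0]); h=W(-12,-80,100)
    d=g-h; x,z=d@ex,d[2]; print("lever th",np.arctan2(z,-x).round(3),"r",np.hypot(x,z).round(1),"op",s["opening"],s["grasp_force"],s["contact_force"].round(1))
    r=np.hypot(x,z)
    for th in ths: print(th.round(2),(R.inv().apply(ex*(-r*np.cos(th)-x)+[0,0,r*np.sin(th)-z])/40).round(2))
E
python3 -c "
from h import *
lever()"
```

```text
lever th 0.69 r 80.5 op 0.26705980721488226 37.51024603843689 [-2.1 -4.  -3.5]
1.0 [ 0.46 -0.   -0.41]
1.1 [ 0.64 -0.   -0.51]
1.2 [ 0.82 -0.01 -0.59]
1.3 [ 1.01 -0.01 -0.66]
1.4 [ 1.21 -0.01 -0.7 ]
1.5 [ 1.41 -0.01 -0.73]
1.6 [ 1.61 -0.01 -0.73]
1.7 [ 1.81 -0.01 -0.72]
1.8 [ 2.01 -0.02 -0.68]
1.9 [ 2.2  -0.02 -0.62]
2.0 [ 2.39 -0.02 -0.55]
```

{"name": "play_rows", "arguments": {
  "dp": [
    [0.29,0,-0.28],
    [0.55,0,-0.46],
    [0.82,0,-0.59],
    [1.1,0,-0.68],
    [1.4,0,-0.73]
  ],
  "rot": [
    [0,0,0],
    [0,0,0],
    [0,0,0],
    [0,0,0],
    [0,0,0]
  ]
}}

```text
clock: 3.07
eef_pos: [615.2, -155.5, 160.9]
tcp_rot: [-3.142, 0.001, 1.357]
contact_force: [-3.9, -3.9, -2.4]
opening: 0.271
grasp_force: 38.6
```

```bash
python3 -c "
from h import *
lever()"
```

```text
lever th 1.499 r 80.1 op 0.2714074336310074 38.56536090373993 [-3.9 -3.9 -2.4]
1.0 [-0.94  0.01  0.31]
1.1 [-0.76  0.01  0.21]
1.2 [-0.58  0.    0.13]
1.3 [-0.39  0.    0.07]
1.4 [-0.2   0.    0.02]
1.5 [ 0. -0. -0.]
1.6 [ 0.2 -0.  -0. ]
1.7 [ 0.4  -0.    0.01]
1.8 [ 0.6  -0.    0.05]
1.9 [ 0.79 -0.01  0.1 ]
2.0 [ 0.98 -0.01  0.18]
```

{"name": "play_rows", "arguments": {
  "dp": [
    [0.2,0,0],
    [0.45,0,0.02],
    [0.7,0,0.08],
    [0.9,0,0.14],
    [1.02,0,0.2]
  ],
  "rot": [
    [0,0,0],
    [0,0,0],
    [0,0,0],
    [0,0,0],
    [0,0,0]
  ]
}}

```text
clock: 3.48
eef_pos: [624.1, -114.1, 153.2]
tcp_rot: [-3.141, -0.001, 1.357]
contact_force: [-7.7, 3.4, 13.5]
opening: 0.263
grasp_force: 29.8
```

{"name": "play_rows", "arguments": {
  "dp": [
    [0,0,0],
    [0,0,0],
    [0,0,0],
    [0,0,0],
    [0,0,0]
  ],
  "rot": [
    [0,0,0],
    [0,0,0],
    [0,0,0],
    [0,0,0],
    [0,0,0]
  ],
  "fingers": 0.6
}}

```text
clock: 3.9
eef_pos: [624.3, -116.2, 151.9]
tcp_rot: [3.141, -0.0, 1.356]
contact_force: [0.1, 0.0, -0.1]
opening: 0.604
grasp_force: 0.0
```

{"name": "play_rows", "arguments": {
  "dp": [
    [0,0,-1.0],
    [0,0,-2.0],
    [0,0,-2.5],
    [0,0,-2.5],
    [0,0,-2.5]
  ],
  "rot": [
    [0,0,0],
    [0,0,0],
    [0,0,0],
    [0,0,0],
    [0,0,0]
  ]
}}

```text
clock: 4.32
eef_pos: [624.9, -116.5, 253.2]
tcp_rot: [3.138, -0.0, 1.356]
contact_force: [0.2, 0.2, -0.1]
opening: 0.599
grasp_force: 0.0
```

```bash
python3 - <<'E'
from h import *
from rig import optics
import cv2
f=optics.grab_frame("scene");w=optics.grab_frame("wrist")
a=cv2.resize(f["color"][165:250,170:270,::-1],(400,340),interpolation=cv2.INTER_CUBIC)
b=cv2.resize(w["color"][:,:,::-1],(400,300));b=cv2.copyMakeBorder(b,0,40,0,0,0)
cv2.imwrite("pics/s2.png",np.hstack([a,b]))
delta(W(56,12,200),down(-0.206),"handle A");delta(W(56,12,200),down(2.936),"handle B")
E
```

```text
handle A dp [ 0.82 -2.29  1.27] rot [-1.000e-02  1.000e-02  1.492e+01] rows 12.5 t 4.42 q [-0.19  0.35  1.59  0.    1.2   0.03]
handle B dp [ 0.82 -2.29  1.27] rot [-1.000e-02 -1.000e-02 -1.508e+01] rows 12.6 t 4.42 q [-0.19  0.35  1.59  0.    1.2   0.03]
```

View pics/s2.png

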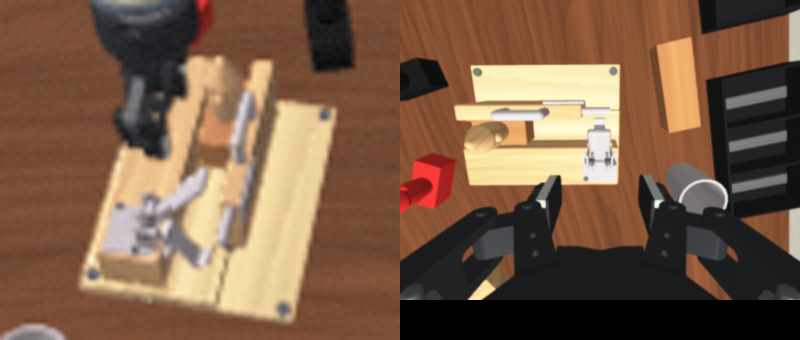

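The left panel shows the lever over past upright (about (185,195)) and the hook dropped low at (200,245). The jaw is still shut, with its handle at (243,120). Next I move over to the handle.

{"name": "play_rows", "arguments": {
  "dp": [
    [0.82,-2.3,0.2],
    [0.82,-2.3,0.2],
    [0.82,-2.3,0.2],
    [0.82,-2.3,0.2],
    [0.82,-2.3,0.2]
  ],
  "rot": [
    [0,0,1.2],
    [0,0,2.4],
    [0,0,3.6],
    [0,0,4.8],
    [0,0,6.0]
  ],
  "fingers": 0.5
}}

```text
clock: 4.83
eef_pos: [539.2, -63.8, 242.1]
tcp_rot: [-3.139, 0.002, 0.726]
contact_force: [1.3, 0.2, -0.5]
opening: 0.501
grasp_force: 0.0
```

{"name": "play_rows", "arguments": {
  "dp": [
    [0,0,0],
    [0,0,0],
    [0,0,0],
    [0,0,0],
    [0,0,0]
  ],
  "rot": [
    [0,0,1.2],
    [0,0,2.4],
    [0,0,3.6],
    [0,0,4.8],
    [0,0,6.0]
  ]
}}

```text
clock: 5.25
eef_pos: [540.2, -64.5, 241.9]
tcp_rot: [-3.141, 0.003, 0.1]
contact_force: [0.1, -0.3, 0.2]
opening: 0.503
grasp_force: 0.0
```

{"name": "play_rows", "arguments": {
  "dp": [
    [0,0,0],
    [0,0,0],
    [0,0,0],
    [0,0,0],
    [0,0,0]
  ],
  "rot": [
    [0,0,1.2],
    [0,0,2.4],
    [0,0,2.95],
    [0,0,2.95],
    [0,0,2.95]
  ]
}}

```text
clock: 5.67
eef_pos: [540.5, -64.5, 242.4]
tcp_rot: [3.141, 0.002, -0.2]
contact_force: [0.5, -0.1, -0.0]
opening: 0.498
grasp_force: 0.0
```

```bash
python3 - <<'E'
from h import *
delta(W(56,12,175),down(-0.206),"handle hi");delta(W(56,12,119),down(-0.206),"handle")
E
```

```text
handle hi dp [0.02 0.   1.68] rot [0.   0.02 0.06] rows 1.6 t 5.67 q [-0.12  0.22  1.79  0.    1.13  1.65]
handle dp [0.02 0.   3.08] rot [0.   0.02 0.06] rows 3.0 t 5.67 q [-0.12  0.22  1.79  0.    1.13  1.65]
```

{"name": "play_rows", "arguments": {
  "dp": [
    [0,0,0.9],
    [0,0,1.7],
    [0,0,2.4],
    [0,0,3.05],
    [0,0,3.05]
  ],
  "rot": [
    [0,0,0],
    [0,0,0],
    [0,0,0],
    [0,0,0],
    [0,0,0]
  ]
}}

```text
clock: 6.08
eef_pos: [537.4, -64.1, 116.6]
tcp_rot: [3.141, 0.009, -0.2]
contact_force: [-1.7, -0.0, 0.1]
opening: 0.498
grasp_force: 0.0
```

{"name": "play_rows", "arguments": {
  "dp": [
    [0,0,0],
    [0,0,0],
    [0,0,0],
    [0,0,0],
    [0,0,0]
  ],
  "rot": [
    [0,0,0],
    [0,0,0],
    [0,0,0],
    [0,0,0],
    [0,0,0]
  ],
  "fingers": 0.0,
  "grip_force": 40
}}

```text
clock: 6.5
eef_pos: [542.4, -64.0, 123.3]
tcp_rot: [-3.14, -0.003, -0.202]
contact_force: [1.1, 4.9, -1.1]
opening: 0.124
grasp_force: 39.1
```

```bash
cat >> h.py <<'E'
def jaw(phis,fr=.9,d0=19.,phi0=0):
    """rows relative to current pose, bar assumed at d0 behind TCP and jaw at phi0"""
    from rig import telemetry
    s=telemetry.sense(); R=Ro.from_euler("xyz",s["tcp_rot"]); p=s["eef_pos"]; b=p+R.apply([0,0,-d0])
    a=np.array([-np.sin(P[2]),np.cos(P[2]),0]); ex=np.array([np.cos(P[2]),np.sin(P[2]),0]); h=W(50,12,24)
    d=b-h; x,z=d@ex,d[2]; r=np.hypot(x,z); q=np.arctan2(x,z); print("phi",(q-.0526).round(3),"r",r.round(1),"op",s["opening"],s["grasp_force"],s["contact_force"].round(1),s["qpos"].round(2))
    for f in phis:
        Rn=Ro.from_rotvec(a*fr*(f-phi0))*R; t=q+f-phi0
        n=b+ex*(r*np.sin(t)-x)+np.array([0,0,r*np.cos(t)-z])+Rn.apply([0,0,d0])
        print(round(f,2),(R.inv().apply(n-p)/40).round(2),(np.degrees((R.inv()*Rn).as_rotvec())/6).round(2))
E
python3 -c "
from h import *
jaw(np.arange(.1,.6,.1))"
```

```text
phi 0.006 r 118.5 op 0.12371109792356294 39.05893564224243 [ 1.1  4.9 -1.1] [-0.12  0.36  1.9   0.    0.88  1.65]
0.1 [ 0.   -0.25  0.03] [-0.86 -0.   -0.  ]
0.2 [ 0.   -0.5   0.09] [-1.72 -0.01 -0.  ]
0.3 [ 0.   -0.74  0.17] [-2.58 -0.01 -0.01]
0.4 [ 0.   -0.97  0.27] [-3.44 -0.01 -0.01]
0.5 [ 0.   -1.19  0.4 ] [-4.3  -0.01 -0.01]
```

{"name": "play_rows", "arguments": {
  "dp": [
    [0,-0.25,0.03],
    [0,-0.5,0.09],
    [0,-0.74,0.17],
    [0,-0.97,0.27],
    [0,-1.19,0.4]
  ],
  "rot": [
    [-0.85,0,0],
    [-1.7,0,0],
    [-2.55,0,0],
    [-3.4,0,0],
    [-4.3,0,0]
  ]
}}

```text
clock: 6.92
eef_pos: [552.1, -18.4, 108.6]
tcp_rot: [2.686, -0.005, -0.203]
contact_force: [-4.4, -7.2, -4.4]
opening: 0.123
grasp_force: 39.2
```

```bash
python3 -c "
from h import *
jaw(np.arange(.6,1.05,.1),phi0=.5,d0=15)"
```

```text
phi 0.498 r 115.0 op 0.12260029216573176 39.24550473690033 [-4.4 -7.2 -4.4] [ 0.22  0.5   1.82 -0.48  1.07  2.27]
0.6 [-0.   -0.25  0.04] [-0.86 -0.   -0.  ]
0.7 [-0.   -0.5   0.11] [-1.72 -0.   -0.01]
0.8 [-0.   -0.73  0.19] [-2.58 -0.   -0.01]
0.9 [-0.   -0.96  0.31] [-3.44 -0.   -0.02]
1.0 [-0.   -1.18  0.44] [-4.3  -0.   -0.02]
```

{"name": "play_rows", "arguments": {
  "dp": [
    [0,-0.27,0.04],
    [0,-0.53,0.1],
    [0,-0.77,0.19],
    [0,-1.02,0.31],
    [0,-1.14,0.37]
  ],
  "rot": [
    [-0.5,0,0],
    [-1.0,0,0],
    [-1.5,0,0],
    [-2.0,0,0],
    [-2.2,0,0]
  ]
}}

```text
clock: 7.33
eef_pos: [559.3, 16.8, 73.1]
tcp_rot: [2.458, -0.002, -0.2]
contact_force: [4.1, -6.0, 2.2]
opening: 0.123
grasp_force: 39.3
```

```bash
python3 -c "
from h import *
jaw([],d0=15)"
```

```text
phi 0.968 r 116.1 op 0.12329647673821773 39.28028583526611 [ 4.1 -6.   2.2] [ 0.36  0.67  1.73 -0.61  1.22  2.49]
```

{"name": "play_rows", "arguments": {
  "dp": [
    [0,0,0],
    [0,0,0],
    [0,0,0],
    [0,0,0],
    [0,0,0]
  ],
  "rot": [
    [0,0,0],
    [0,0,0],
    [0,0,0],
    [0,0,0],
    [0,0,0]
  ],
  "fingers": 0.4
}}

```text
clock: 7.75
eef_pos: [557.9, 15.5, 73.3]
tcp_rot: [2.462, -0.001, -0.203]
contact_force: [-0.4, -0.1, -0.3]
opening: 0.4
grasp_force: 0.0
```

{"name": "play_rows", "arguments": {
  "dp": [
    [0,0,-0.8],
    [0,0,-1.7],
    [0,0,-2.6],
    [0,0,-3.5],
    [0,0,-3.5]
  ],
  "rot": [
    [0,0,0],
    [0,0,0],
    [0,0,0],
    [0,0,0],
    [0,0,0]
  ]
}}

```text
clock: 8.17
eef_pos: [578.8, 106.2, 186.9]
tcp_rot: [2.468, -0.008, -0.201]
contact_force: [0.5, 0.5, 0.5]
opening: 0.4
grasp_force: 0.0
```

```bash
python3 - <<'E'
from h import *
delta(W(23,70,240),down(1.365),"gnome hi")
delta(W(60,70,240),down(-0.206),"mid")
E
```

```text
gnome hi dp [-1.52  4.89  2.19] rot [  5.1    4.97 -14.36] rows 13.4 t 8.17 q [ 0.47  0.58  1.56 -0.52  1.47  2.42]
mid dp [-1.51  4.17  1.62] rot [ 6.44 -0.09  0.02] rows 5.4 t 8.17 q [ 0.47  0.58  1.56 -0.52  1.47  2.42]
```

{"name": "play_rows", "arguments": {
  "dp": [
    [0,0.3,-0.8],
    [-0.4,1.3,-0.2],
    [-0.8,2.2,0.4],
    [-1.1,3.2,1.0],
    [-1.5,4.1,1.6]
  ],
  "rot": [
    [1.15,0,0],
    [2.3,0,0],
    [3.45,0,0],
    [4.6,0,0],
    [5.75,0,0]
  ],
  "fingers": 1.0
}}

```text
clock: 8.58
eef_pos: [495.7, -28.6, 233.5]
tcp_rot: [3.057, -0.004, -0.202]
contact_force: [0.7, -2.0, 0.9]
opening: 1.0
grasp_force: 0.0
```

```bash
python3 - <<'E'
from h import *
delta(W(23,70,240),down(1.365),"gnome hi")
E
```

```text
gnome hi dp [-0.16  1.48 -0.04] rot [  0.66   0.6  -14.95] rows 12.6 t 8.58 q [-0.    0.16  1.89 -0.09  1.11  1.81]
```

{"name": "play_rows", "arguments": {
  "dp": [
    [-0.16,1.48,0],
    [-0.16,1.48,0],
    [-0.16,1.48,0],
    [-0.16,1.48,0],
    [-0.16,1.48,0]
  ],
  "rot": [
    [0.66,0.6,-14.9],
    [0.66,0.6,-14.9],
    [0.66,0.6,-14.9],
    [0.66,0.6,-14.9],
    [0.66,0.6,-14.9]
  ]
}}

```text
clock: 9.0
eef_pos: [477.6, -84.9, 237.7]
tcp_rot: [3.087, 0.021, 0.409]
contact_force: [0.3, 0.4, -0.5]
opening: 0.995
grasp_force: 0.0
```

```bash
python3 - <<'E'
from h import *
delta(W(23,70,240),down(1.365),"gnome hi")
E
```

```text
gnome hi dp [-0.01  0.01 -0.06] rot [ 0.38  0.43 -9.12] rows 7.7 t 9.0 q [-0.14  0.12  1.93 -0.06  1.09  1.05]
```

{"name": "play_rows", "arguments": {
  "dp": [
    [0,0,0],
    [0,0,0],
    [0,0,0],
    [0,0,0],
    [0,0,0]
  ],
  "rot": [
    [0.38,0.43,-9.1],
    [0.38,0.43,-9.1],
    [0.38,0.43,-9.1],
    [0.38,0.43,-9.1],
    [0.38,0.43,-9.1]
  ]
}}

```text
clock: 9.42
eef_pos: [477.7, -84.1, 237.4]
tcp_rot: [3.126, 0.013, 1.035]
contact_force: [-0.4, 0.3, 0.8]
opening: 1.0
grasp_force: 0.0
```

```bash
python3 - <<'E'
from h import *
delta(W(23,70,240),down(1.365),"gnome hi")
E
```

```text
gnome hi dp [-0.03  0.01 -0.06] rot [ 0.13  0.15 -3.15] rows 2.6 t 9.42 q [-0.16  0.12  1.92 -0.02  1.09  0.38]
```

{"name": "play_rows", "arguments": {
  "dp": [
    [0,0,0],
    [0,0,0],
    [0,0,0],
    [0,0,0],
    [0,0,0]
  ],
  "rot": [
    [0.13,0.15,-3.15],
    [0.13,0.15,-3.15],
    [0.13,0.15,-3.15],
    [0.13,0.15,-3.15],
    [0.13,0.15,-3.15]
  ]
}}

```text
clock: 9.83
eef_pos: [478.0, -84.0, 237.4]
tcp_rot: [3.141, 0.001, 1.357]
contact_force: [-0.2, 0.1, -0.3]
opening: 0.997
grasp_force: 0.0
```

```bash
python3 - <<'E'
from h import *
from rig import optics,telemetry
import cv2
s=telemetry.sense();f=optics.grab_frame("wrist");t=optics.grab_frame("top")
im=f["color"][:,:,::-1].copy()
Tt=np.eye(4);Tt[:3,:3]=Ro.from_euler("xyz",s["tcp_rot"]).as_matrix();Tt[:3,3]=s["eef_pos"]
C=np.linalg.inv(Tt@f["mount"]);g=dict(R=C[:3,:3],t=C[:3,3],mtx=f["mtx"])
pickle.dump((s,g,f),open("w2.pkl","wb"))
X=[W(23,70,146)]+[W(x,y,62) for x in(1.5,44.5) for y in(30,110)]
for u in proj(g,X): cv2.drawMarker(im,tuple(int(v) for v in u.round()),(0,0,255),0,8)
print(proj(g,X).round())
cv2.imwrite("pics/w2.png",im)
delta(W(23,70,81),down(1.365),"gnome")
E
```

```text
[[255. 192.]
 [291. 190.]
 [220. 190.]
 [292. 152.]
 [219. 153.]]
gnome dp [-0.03 -0.01  3.91] rot [ 0.    0.01 -0.08] rows 3.7 t 9.93 q [-0.18  0.13  1.92 -0.    1.1   0.04]
```

View pics/w2.png

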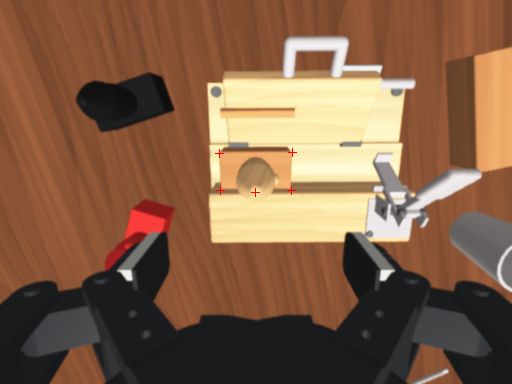

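The jaw lies wide open, and the gnome's plinth (220–292, 150–190) matches the predicted markers. Going down to the waist.

{"name": "play_rows", "arguments": {
  "dp": [
    [0,0,0.95],
    [0,0,1.9],
    [0,0,2.8],
    [0,0,3.5],
    [0,0,3.88]
  ],
  "rot": [
    [0,0,0],
    [0,0,0],
    [0,0,0],
    [0,0,0],
    [0,0,0]
  ]
}}

```text
clock: 10.35
eef_pos: [476.2, -83.3, 79.1]
tcp_rot: [-3.138, 0.001, 1.358]
contact_force: [-0.5, -0.1, 0.2]
opening: 1.001
grasp_force: 0.0
```

{"name": "play_rows", "arguments": {
  "dp": [
    [0,0,0],
    [0,0,0],
    [0,0,0],
    [0,0,0],
    [0,0,0]
  ],
  "rot": [
    [0,0,0],
    [0,0,0],
    [0,0,0],
    [0,0,0],
    [0,0,0]
  ],
  "fingers": 0.0,
  "grip_force": 40
}}

```text
clock: 10.77
eef_pos: [479.3, -83.9, 83.6]
tcp_rot: [3.139, 0.0, 1.36]
contact_force: [-0.2, 0.9, 4.3]
opening: 0.412
grasp_force: 39.6
```

{"name": "play_rows", "arguments": {
  "dp": [
    [0,0,-0.2],
    [0,0,-0.6],
    [0,0,-1.0],
    [0,0,-1.5],
    [0,0,-2.0]
  ],
  "rot": [
    [0,0,0],
    [0,0,0],
    [0,0,0],
    [0,0,0],
    [0,0,0]
  ],
  "grip_force": 45
}}

```text
clock: 11.18
eef_pos: [477.9, -83.6, 163.7]
tcp_rot: [-3.141, 0.001, 1.36]
contact_force: [0.2, -0.2, -1.7]
opening: 0.409
grasp_force: 45.3
```

```bash
python3 - <<'E'
from h import *
from rig import telemetry
s=telemetry.sense();print(s["opening"],s["grasp_force"],s["contact_force"])
p=s["eef_pos"]; up=p.copy(); up[2]=205; delta(up,down(1.365),"up")
m=place(MAT,[-10,-15,205])[0]; delta(m,down(1.511),"mat hi")
E
```

```text
0.409126919028736 45.34117139875889 [ 0.182485   -0.21213283 -1.70684172]
up dp [-0.   -0.   -1.03] rot [-0.    0.01 -0.05] rows 1.0 t 11.18 q [-0.18  0.22  1.99 -0.    0.93  0.04]
mat hi dp [ 8.42 -1.27 -1.04] rot [-0.    0.   -1.44] rows 8.2 t 11.18 q [-0.18  0.22  1.99 -0.    0.93  0.04]
```

{"name": "play_rows", "arguments": {
  "dp": [
    [0,0,-0.7],
    [0.9,-0.1,-1.04],
    [1.8,-0.3,-1.04],
    [2.8,-0.4,-1.04],
    [3.7,-0.6,-1.04]
  ],
  "rot": [
    [0,0,0],
    [0,0,-0.2],
    [0,0,-0.4],
    [0,0,-0.6],
    [0,0,-0.8]
  ]
}}

```text
clock: 11.6
eef_pos: [486.3, 67.8, 205.3]
tcp_rot: [3.139, -0.0, 1.444]
contact_force: [0.4, 0.2, -2.4]
opening: 0.41
grasp_force: 45.3
```

{"name": "play_rows", "arguments": {
  "dp": [
    [0.9,-0.1,0],
    [1.8,-0.2,0],
    [2.8,-0.3,0],
    [3.7,-0.3,0],
    [4.3,-0.3,0]
  ],
  "rot": [
    [0,0,-0.2],
    [0,0,-0.4],
    [0,0,-0.6],
    [0,0,-0.6],
    [0,0,-0.6]
  ]
}}

```text
clock: 12.02
eef_pos: [495.5, 241.5, 204.7]
tcp_rot: [3.141, -0.001, 1.508]
contact_force: [0.4, -0.0, -1.9]
opening: 0.411
grasp_force: 45.3
```

```bash
python3 - <<'E'
from h import *
from rig import telemetry,optics
import cv2
s=telemetry.sense();print(s["opening"],s["grasp_force"])
delta(place(MAT,[-10,-15,100])[0],down(1.511),"mat100")
f=optics.grab_frame("scene"); cv2.imwrite("pics/s3.png",cv2.resize(f["color"][140:260,180:370,::-1],(760,480),interpolation=cv2.INTER_CUBIC))
E
```

```text
0.4111238858457855 45.32517509534955
mat100 dp [0.37 0.06 2.62] rot [ 0.01 -0.01 -0.03] rows 2.5 t 12.02 q [0.45 0.27 1.82 0.   1.05 0.51]
```

View pics/s3.png

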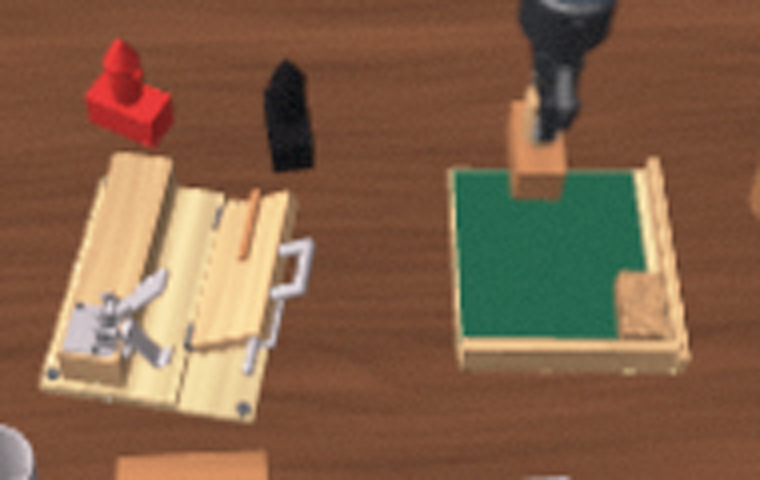

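The gnome hangs upright at (540,150), high above the mat, and the clamp is open. Lowering.

{"name": "play_rows", "arguments": {
  "dp": [
    [0.15,0,0.9],
    [0.3,0.05,1.8],
    [0.37,0.06,2.5],
    [0.37,0.06,2.9],
    [0.37,0.06,2.9]
  ],
  "rot": [
    [0,0,0],
    [0,0,0],
    [0,0,0],
    [0,0,0],
    [0,0,0]
  ]
}}

```text
clock: 12.48
eef_pos: [496.5, 251.6, 84.7]
tcp_rot: [-3.136, 0.004, 1.507]
contact_force: [-0.9, -0.9, -3.3]
opening: 0.41
grasp_force: 45.7
```

{"name": "play_rows", "arguments": {
  "dp": [
    [0,0,0.05],
    [0,0,0.1],
    [0,0,0.15],
    [0,0,0.15],
    [0,0,0.15]
  ],
  "rot": [
    [0,0,0],
    [0,0,0],
    [0,0,0],
    [0,0,0],
    [0,0,0]
  ]
}}

```text
clock: 12.9
eef_pos: [499.5, 252.9, 82.5]
tcp_rot: [3.141, -0.0, 1.507]
contact_force: [0.1, -0.6, -3.1]
opening: 0.411
grasp_force: 45.7
```

{"name": "play_rows", "arguments": {
  "dp": [
    [0,0,0.05],
    [0,0,0.1],
    [0,0,0.1],
    [0,0,0.1],
    [0,0,0.1]
  ],
  "rot": [
    [0,0,0],
    [0,0,0],
    [0,0,0],
    [0,0,0],
    [0,0,0]
  ]
}}

```text
clock: 13.32
eef_pos: [498.9, 252.8, 77.5]
tcp_rot: [-3.141, 0.001, 1.507]
contact_force: [0.1, -0.2, -2.3]
opening: 0.408
grasp_force: 45.7
```

{"name": "play_rows", "arguments": {
  "dp": [
    [0,0,0.03],
    [0,0,0.05],
    [0,0,0.05],
    [0,0,0.05],
    [0,0,0.05]
  ],
  "rot": [
    [0,0,0],
    [0,0,0],
    [0,0,0],
    [0,0,0],
    [0,0,0]
  ]
}}

```text
clock: 13.73
eef_pos: [499.0, 252.8, 75.8]
tcp_rot: [-3.141, 0.0, 1.507]
contact_force: [-1.2, -0.3, 2.9]
opening: 0.408
grasp_force: 46.0
```

Contact has been made, so I release and rise.

{"name": "play_rows", "arguments": {
  "dp": [
    [0,0,0],
    [0,0,0],
    [0,0,0],
    [0,0,0],
    [0,0,0]
  ],
  "rot": [
    [0,0,0],
    [0,0,0],
    [0,0,0],
    [0,0,0],
    [0,0,0]
  ],
  "fingers": 0.9
}}

```text
clock: 14.15
eef_pos: [499.0, 252.8, 75.5]
tcp_rot: [-3.141, 0.0, 1.507]
contact_force: [-0.4, -0.5, 0.1]
opening: 0.9
grasp_force: 0.0
```

{"name": "play_rows", "arguments": {
  "dp": [
    [0,0,-0.5],
    [0,0,-1.3],
    [0,0,-2.2],
    [0,0,-3.1],
    [0,0,-4.0]
  ],
  "rot": [
    [0,0,0],
    [0,0,0],
    [0,0,0],
    [0,0,0],
    [0,0,0]
  ]
}}

```text
clock: 14.57
eef_pos: [498.7, 252.7, 237.1]
tcp_rot: [-3.141, 0.001, 1.507]
contact_force: [0.6, 0.1, -0.8]
opening: 0.897
grasp_force: 0.0
```

{"name": "play_rows", "arguments": {
  "dp": [
    [-0.8,0,0],
    [-1.5,0,0],
    [-2.2,0,0],
    [-2.2,0,0],
    [-2.2,0,0]
  ],
  "rot": [
    [0,0,0],
    [0,0,0],
    [0,0,0],
    [0,0,0],
    [0,0,0]
  ]
}}

```text
clock: 14.98
eef_pos: [493.4, 164.0, 235.8]
tcp_rot: [3.142, 0.0, 1.505]
contact_force: [0.3, 0.6, -0.3]
opening: 0.9
grasp_force: 0.0
```

```bash
python3 - <<'E'
from rig import optics
import cv2,numpy as np
f=optics.grab_frame("scene"); cv2.imwrite("pics/s4.png",cv2.resize(f["color"][120:310,80:400,::-1],(800,475),interpolation=cv2.INTER_CUBIC))
E
```

```text
(no output)
```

View pics/s4.png

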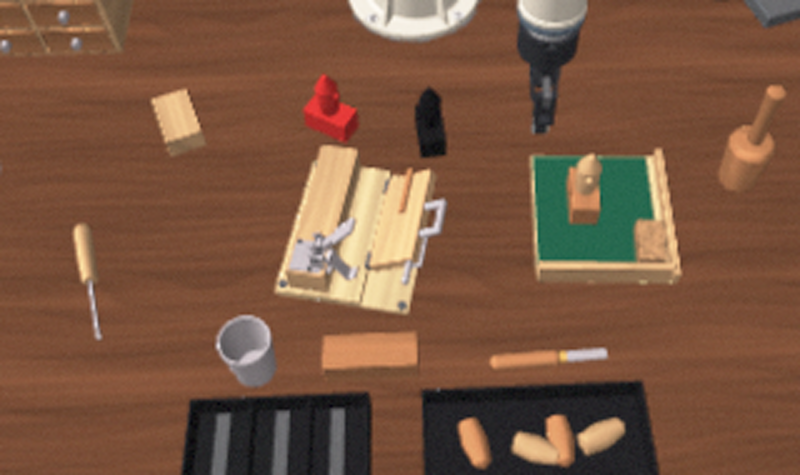

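The gnome stands upright on the mat at (585,190). The latch and jaw are open, the bystanders are undisturbed, and the gripper is clear. Handing in.

```bash
python3 -c "
from rig import r
print(r.sign_off())"
```

```text
the job is handed in; nothing more can be done
None
```

I opened the latch and jaw and stood the gnome upright on the clear part of the mat with the bystanders undisturbed; the job was handed in at about 15 s on the robot's clock, but no verdict came back.

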